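# Empty the bead jar into the earring tray

## Task

Set the dark earring tray flat on the glass in the cradle, centred under the jar, with its grip end sticking out of the open side. Then turn the jar by its crank until the port faces down and all three beads have dropped into the tray, and turn it back until the port faces up again. Let go, leaving the tray with the beads under the jar, and do not shift the other things on the glass.

Things in the scene. Friction and masses are not known exactly. Their poses are not given: they have to be found in the camera images.
- cradle: Fixed plywood cradle; origin on the glass (6 mm above the work surface) below the jar's middle; z up, y along the jar's axis to the crank end (roughly to the robot), x roughly to the robot's left. Two side plates, inner faces y = -58 and +58 mm, 10 thick, 108 high, 60 wide in x; feet 16 high, x -60 to 60. A rear bar, 16 high, bars the +x side (face x = 76); the tray enters from -x, the open side.
- cradle_axis (a point): Middle of the jar, on its turning axis, 100 mm above the glass; axes as the cradle's. The jar is a white round plastic container on its side, 98 mm across (102 mm at its grey screw lid), from y = -36 to +44 mm, underside 49 mm above the glass. Three beads lie in it.
- jar (a joint): Angle of the jar about the cradle's +y axis, rad: 0 = port straight up, pi = straight down; stops at -0.5 and 3.5. Growing angle carries the port from the top over the +x side to the bottom, and the crank peg from the -x side over the top to the +x side. It turns stiffly (about 0.1 N m of friction) and stays where it is left.
- jar_port (a point): Centre of the port in the jar's side, 47 mm from the turning axis; its z points out of the port. The port is about 50 mm wide round the jar and 60 mm long (y = -30 to +30 mm).
- crank_peg (a point): Middle of the wooden crank peg at the lid end: a rod parallel to the jar's axis, 16 mm thick, 46 mm long (y = 82 to 128 mm), spinning freely on its own axis, on a steel crank arm (y = 72 to 81 mm, 18 mm wide), 55 mm from the turning axis. At jar angle q it is at x = -55 cos q, y = 105, z = 100 + 55 sin q mm in the cradle's frame.
- tray_mid (a point): The dark hard silicone earring tray, an open box 120 (x) x 82 (y) x 28 mm high with 4 mm walls, about 0.16 kg; this point is at the centre of the box, half-way up, 14 mm above its underside. z up, x away from its grip.
- tray_grip (a point): Middle of the tray's finger grip, a solid block 45 mm long, 16 mm wide (y) and 36 mm high standing out of one short end of the tray, level with its underside; this point is 85 mm from the box's centre towards -x, 18 mm above the underside. Axes as tray_mid. The block takes fingers closing along y.
- bead0_center (a point): Centre of a round polished stone bead, 18 mm across, 12 g, inside the jar at the start.
- bead1_center (a point): Centre of a round polished stone bead, 18 mm across, 12 g, inside the jar at the start.
- bead2_center (a point): Centre of a round polished stone bead, 18 mm across, 12 g, inside the jar at the start.
- dish: Empty white ceramic tealight dish, 72 mm across, 22 mm high, a bystander to leave alone; its origin is at the centre of its underside.
- pot: Small white screw-top pot, 60 mm across, 60 mm high, a bystander to leave alone; its origin is at the centre of its underside.
- bowl: Terracotta bowl, 80 mm across, 40 mm high, a bystander to leave alone; its origin is at the centre of its underside.
- bead_box: Dark wooden prayer bead box with a sliding door in its top, 110 x 65 x 48 mm, a bystander to leave alone; its origin is at the centre of its underside.
- mug: White enamel mug, 78 mm across, 85 mm high, a bystander to leave alone; its origin is at the centre of its underside.
- spare_lid: Spare grey screw lid, 52 mm across, 14 mm high, lying flat, a bystander to leave alone; its origin is at the centre of its underside.
- matchbox: Cardboard matchbox, 53 x 36 x 15 mm, a bystander to leave alone; its origin is at the centre of its underside.

How it is judged:
By the outcome, as a careful person would: the job done as asked, in the order asked, and still so for the second after the job is handed in, with the robot touching nothing.
It also fails if it takes over 72 s, if anything falls off the work surface, if the arm or the gripper's body presses on something with over 40 N, if the wrist force passes 120 N, or if a joint passes its speed limit or range.

## Robot

A 6-joint arm with a two-finger parallel gripper is mounted at the origin on the work surface. World frame = base frame: x ahead of the robot, y to its left, z up, the work surface at z = 0. Lengths are in mm, angles in rad, forces in N, time in s.
With the tool pointing down it reaches from about 300 to 750 mm from the base axis. Payload 8.5 kg.
Tool frame: the origin (TCP) lies between the finger pads; the fingertips stand 14 mm ahead of it and the grasp point (between the pads) lies 5 mm behind it; z points along the fingers, y is the line along which they close (so a half turn about z gives the same grasp; the last joint's range is limited). The gripper opens to 88 mm and grips with 3 to 60 N. Pads are 18 mm wide; open, the fingers measure 123 mm over their backs; the gripper's body (75 mm by 187 mm) begins 45 mm behind the grasp point.
Start: joints at [0.993, 0.381, 1.297, -0, 1.464, -0.215], TCP at [195.182, 514.183, 252.748] pointing down, gripper open.
Joint ranges: [-3.11, 3.11], [-0.89, 2.33], [0.22, 2.48], [-1.42, 4.56], [0.17, 2.85], [-2.88, 2.88]. Speed limits (rad/s): [2.39, 2.39, 3.14, 3.14, 3.14, 3.14].

## Interface

Orientations are given as a unit quaternion [x, y, z, w].
In Python, from station import ctrl, vision, job, nets gives the robot as it stands. The module is installed in compiled form; this text tells all that it offers.
- The arm moves only by the tool send_rows, never from a script. Its argument "rows" is a list of rows, each an object with "hand": the gripper's target within -1 to 1 (shut at 1, half-way at 0, fully open at -1); "delta_pos": the shift along the tool's x, y, z as a fraction of full scale, a list of three; "yaw": the turn about the tool's z as a fraction of full scale. In form: [{"hand": hand, "delta_pos": [x, y, z], "yaw": yaw}, ...]. A call has 1 to 12 rows; each row is the pose to reach, as a shift and turn from the pose commanded when the call began, along the tool's axes at that moment; what a row does not reach only later rows make up. Full scale, the value 1, is 0.25 m for a shift and 0.5 rad for a turn. A row lasts 1/12 s, in which the tool goes at most 41.7 mm and 7.16 degrees, less where a joint would pass 70% of its speed; a pose out of reach is approached as far as the arm can. A call with a number of a shift or a turn outside -1 to 1 is refused whole. A call with a gripper value outside its range is refused whole. The fingers move at their own pace and stop on an object; "force" is the grip in N (left out, the last holds). Time passes only in rows, so rows that repeat a pose let the fingers close. It gives the time, the measured TCP pose, the force, the opening and the grip force at its end, in the units of the state.
- ctrl.sense(): the state, without advancing time (a new reading comes with each control period).
- vision.read_camera(name): name is "scene" or "side" or "wrist"; returns a dict with "frame" (480x640x3 uint8, red, green, blue), "fx", "fy", "cx", "cy" (pixels), "extrinsics" (4x4, takes a point from camera to world coordinates). Camera axes: x right, y up, looking along -z (the intrinsics and any distortion apply to the point x, -y, -z); pixel columns grow to the right and rows downward; lengths in mm; the calibration is good to about 2 mm. A picture is of the moment at which its call begins. There is no depth.
- job.close_job(): hands the job in; it is judged then, once.
Trained networks look in a picture, given as the dict that the camera call returned (one of the last four; its "shot" number tells which), for a name from the list of things; names that differ only in an ending like _2 or _b are one class to them, and where a whole thing is asked for, a point or a joint stands for the part that bears it (a point fixed in the world has none). Each returns a list of dicts, best first, with "confidence" (0 to 1); they miss things now and then, are a little off and sometimes report something else, mostly with a low value. They report only what shows in the picture. A call takes as long as a camera call.
- nets.find_in(picture, thing): "at" ([x, y, z] in mm, in world coordinates, good to about 4 mm: the middle of the surface that is visible of it).
- nets.cut_out(picture, thing): "pixels" (480x640 bool, what is visible of it).
The state is a dict: "clock": time; "q": joint angles; "qvel": joint speeds; "joint_torque": joint torques, N m; "tcp_pos": TCP position; "eef_rot": TCP orientation; "force": force on the tool from outside, world axes, zero at the start; "torque": the same for the moment, N m; "gripper_width": finger opening in mm; "finger_force": force on a finger pad.
Only numpy, scipy, OpenCV 4.12 (cv2) and the standard library are available. Lean on these libraries where they do the work, as an engineer would, in place of code of your own. Each camera call takes 0.05 s, during which the arm holds its last target. There are 200 camera calls.

## Working session

There is one attempt and no reset: what is moved stays moved. The work goes in short steps, Python scripts to look and compute and a tool call to move; the robot and the scene stay as the last step left them, time stands still between calls to the robot, and variables do not carry over. Pictures are saved under pics/ and viewed, at most 11 in all, crops included, and the job is handed in when it is done.

Besides the shell and the picture viewer there is one more tool, called after "Request:" as a command line: name --argument value ..., lists and objects as JSON in quotes. send_rows: Moves the arm, as the interface text tells. Shift numbers are shares of 0.25 m and turn numbers shares of 0.5 rad, none past 1 either way. Its arguments: {"type":"object","properties":{"rows":{"type":"array","items":{"type":"object","properties":{"hand":{"type":"number"},"delta_pos":{"type":"array","items":{"type":"number","minimum":-1,"maximum":1}},"yaw":{"type":"number","minimum":-1,"maximum":1}}}},"force":{"type":"number"}},"required":["rows"]}

```bash
mkdir -p pics
python3 - <<'E'
from station import ctrl, vision, nets
import cv2,numpy as np
s=ctrl.sense();print({k:np.round(v,3).tolist() for k,v in s.items()})
for n in ["scene","side"]:
    p=vision.read_camera(n);cv2.imwrite(f"pics/{n}0.png",p["frame"][:,:,::-1])
    print(n,p["fx"],p["fy"],p["cx"],p["cy"],np.round(p["extrinsics"],3).tolist(),[k for k in p])
    for t in ["cradle","tray_mid","tray_grip","crank_peg","jar","jar_port","cradle_axis","dish","pot","bowl","bead_box","mug","spare_lid","matchbox"]:
        r=nets.find_in(p,t);print(t,[(np.round(a["at"]).tolist(),round(a["confidence"],2)) for a in r[:2]])
E
```

```text
{'clock': 0.0, 'q': [0.993, 0.381, 1.298, 0.0, 1.464, -0.215], 'qvel': [0.001, -0.001, 0.0, -0.001, -0.002, 0.0], 'joint_torque': [0.0, -43.794, -22.455, 0.071, 0.035, -0.0], 'tcp_pos': [195.046, 513.992, 252.131], 'eef_rot': [0.18, 0.984, -0.001, -0.0], 'force': [-0.873, -0.558, -0.298], 'torque': [-0.028, 0.023, 0.025], 'finger_force': 0.0, 'gripper_width': 87.915}
scene 616.4330152569909 616.4330152569909 314.2193584121654 237.56033385455257 [[0.554, -0.626, 0.548, 1245.637], [0.832, 0.412, -0.371, -449.132], [0.006, 0.662, 0.75, 1019.498], [0.0, 0.0, 0.0, 1.0]] ['frame', 'fx', 'fy', 'cx', 'cy', 'extrinsics', 'shot']
cradle [([605.0, 38.0, 111.0], 0.81)]
tray_mid [([564.0, -230.0, 16.0], 0.61)]
tray_grip [([570.0, -230.0, 13.0], 0.98), ([600.0, 36.0, 110.0], 0.46)]
crank_peg [([566.0, 32.0, 120.0], 0.59)]
jar [([566.0, 34.0, 119.0], 0.63), ([602.0, 40.0, 108.0], 0.17)]
jar_port [([564.0, 34.0, 122.0], 0.83), ([571.0, -228.0, 14.0], 0.61)]
cradle_axis [([604.0, 36.0, 109.0], 0.79)]
dish [([785.0, -210.0, 19.0], 0.73), ([337.0, -102.0, 21.0], 0.71)]
pot [([796.0, -78.0, 68.0], 0.55)
[... 474 characters left out ...]
y', 'cx', 'cy', 'extrinsics', 'shot']
cradle [([563.0, 73.0, 103.0], 0.96)]
tray_mid [([568.0, -234.0, 20.0], 0.91), ([773.0, -54.0, 47.0], 0.41)]
tray_grip [([565.0, -230.0, 19.0], 0.96), ([558.0, 318.0, 50.0], 0.71)]
crank_peg [([556.0, 71.0, 116.0], 0.56)]
jar [([559.0, 70.0, 118.0], 0.57), ([703.0, 269.0, 57.0], 0.15)]
jar_port [([561.0, 71.0, 119.0], 0.68)]
cradle_axis [([565.0, 76.0, 111.0], 0.56)]
dish [([793.0, -222.0, 26.0], 0.95)]
pot [([772.0, -56.0, 52.0], 0.82)]
bowl [([783.0, 77.0, 34.0], 0.92)]
bead_box [([554.0, 320.0, 50.0], 0.97)]
mug [([704.0, 267.0, 58.0], 0.58), ([556.0, 317.0, 49.0], 0.53)]
spare_lid [([330.0, -91.0, 20.0], 0.74)]
matchbox [([460.0, 330.0, 22.0], 0.76)]
```

View pics/scene0.png

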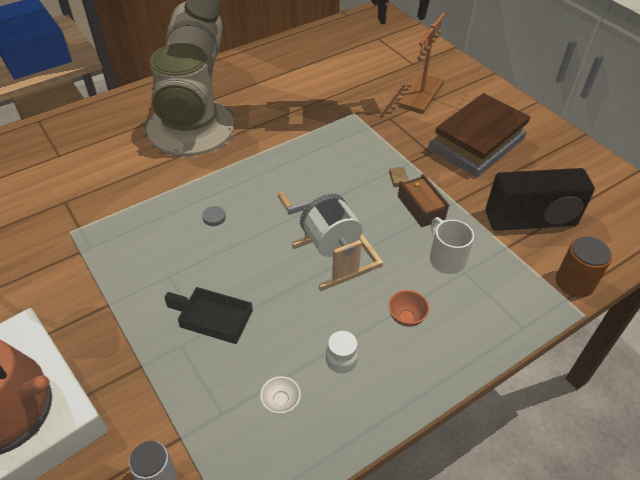

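View pics/side0.png

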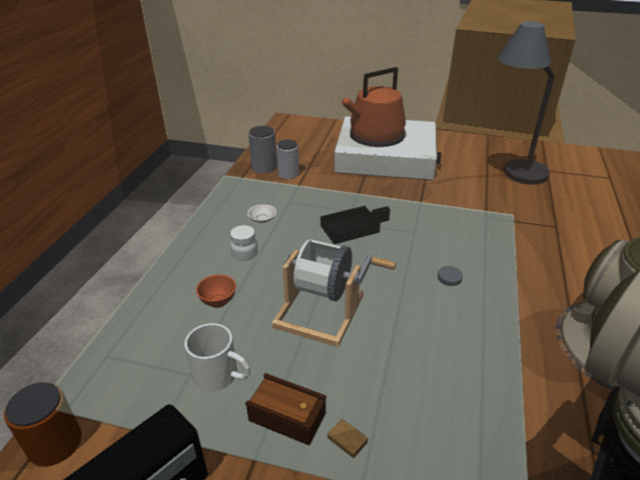

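The scene view shows the cradle around px (335,235), with its crank peg at (285,200). The tray is at (215,315) with its grip at (176,300). In the side view the jar is at (320,270) and the peg at (378,263). Next I'll zoom in on the cradle to get keypoints.

Run:
```python
import cv2,numpy as np
a=cv2.imread("pics/scene0.png")[180:300,265:395];b=cv2.imread("pics/side0.png")[225:350,265:405]
f=lambda i:cv2.resize(i,None,fx=4.6,fy=4.6,interpolation=cv2.INTER_CUBIC)
for n,i in(("ca",a),("cb",b)):
    cv2.imwrite(f"pics/{n}.png",f(i));print(f(i).shape)
from station import vision,nets
for n in ["scene","side"]:
    p=vision.read_camera(n)
    m={t:nets.cut_out(p,t) for t in ["tray_mid","cradle","crank_peg"]}
    for t,r in m.items():
        for k in r[:2]:
            ys,xs=np.nonzero(k["pixels"]);print(n,t,round(k["confidence"],2),k["pixels"].sum(),xs.min(),xs.max(),ys.min(),ys.max())
    np.savez(f"{n}.npz",tray=m["tray_mid"][0]["pixels"],K=[p["fx"],p["fy"],p["cx"],p["cy"]],E=p["extrinsics"])
```

```text
(552, 598, 3)
(575, 644, 3)
scene tray_mid 0.76 3141 165 252 288 343
scene cradle 0.72 4556 278 382 192 290
scene crank_peg 0.71 2924 278 362 192 256
scene crank_peg 0.39 4639 278 382 192 289
side tray_mid 0.69 1822 320 389 206 243
side cradle 0.87 5210 273 395 240 346
side cradle 0.71 358 249 275 205 221
side crank_peg 0.66 3140 293 395 239 301
```

View pics/ca.png

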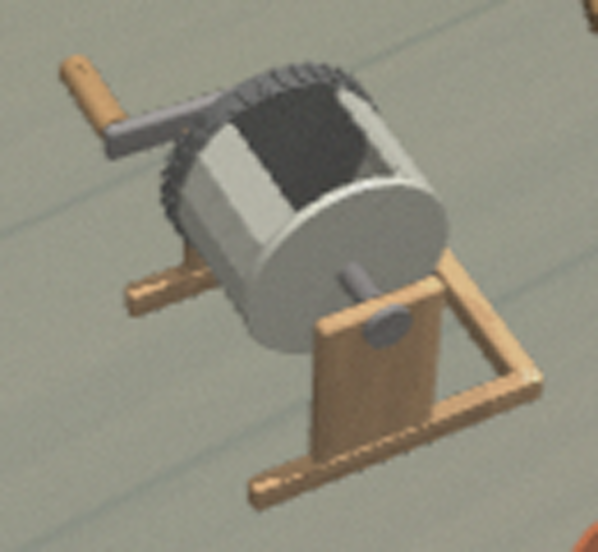

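View pics/cb.png

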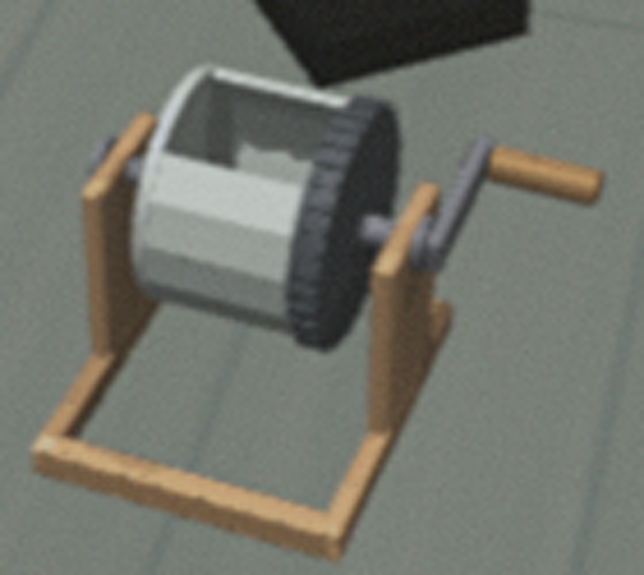

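```bash
cat > fit.py <<'E'
import numpy as np,cv2
from scipy.optimize import least_squares,minimize
C={n:np.load(n+".npz") for n in("scene","side")}
def proj(n,P):
    E,K=C[n]["E"],C[n]["K"];p=(np.asarray(P)-E[:3,3])@E[:3,:3]
    return np.c_[K[2]+K[0]*p[:,0]/-p[:,2],K[3]-K[1]*p[:,1]/-p[:,2]]
def tow(P,x,y,a,z=6):
    P=np.asarray(P,float);c,s=np.cos(a),np.sin(a)
    return np.c_[x+c*P[:,0]-s*P[:,1],y+s*P[:,0]+c*P[:,1],z+P[:,2]]
E
python3 - <<'E'
from fit import *
peg=lambda q,y:(-55*np.cos(q),y,100+55*np.sin(q))
A=[(-30,-68,108,318,334),(30,-68,108,443,290),(-60,-68,0,262,508),(-60,-68,16,262,487),(-30,-68,16,313,460),(30,-68,16,432,415)]
B=[(30,58,108,375,270),(30,68,108,397,275),(30,58,16,370,428),(-30,58,108,418,187),(-30,68,108,437,190),(30,-68,108,84,190),(30,-58,108,103,195),(-30,-68,108,138,117),(-30,-58,108,156,122),(30,-68,16,92,352),(30,-58,16,110,357),(-60,68,16,450,312)]
A,B=np.array(A,float),np.array(B,float)
pa=np.array([(73,65),(110,128)]);pb=np.array([(597,187),(492,165)])
un=lambda uv,o:(uv+.5)/4.6-.5+np.array(o)
def res(v,full=False):
    x,y,a,q=v;pg=[peg(q,128),peg(q,82)]
    r=[]
    for n,M,pp,o in(("scene",A,pa,(265,180)),("side",B,pb,(265,225))):
        r.append(proj(n,tow(np.r_[M[:,:3],pg],x,y,a))-un(np.r_[M[:,3:],pp],o))
    return r if full else np.vstack(r).ravel()
s=least_squares(res,[590,40,1.57,0.1],loss="soft_l1",x_scale=[10,10,.1,.1]);print(s.x)
for r in res(s.x,1):print(np.round(r,1).tolist())
bx=lambda x0,x1,y,h:[(x,yy,z) for x in(x0,x1) for yy in(-y,y) for z in(0,h)]
def cost(v):
    c=0
    for n in C:
        m=np.zeros((480,640),np.uint8)
        for b in(bx(-60,60,41,28),bx(-105,-58,8,36)):
            h=cv2.convexHull((proj(n,tow(b,*v))*16).round().astype(np.int32));cv2.fillConvexPoly(m,h,1,shift=4)
        t=C[n]["tray"];c+=1-(t&(m>0)).sum()/(t|(m>0)).sum()
    return c
best=min((minimize(cost,[575,-235,a],method="Nelder-Mead",options=dict(initial_simplex=[[575,-235,a],[590,-235,a],[575,-220,a],[575,-235,a+.2]])) for a in(-.6,-.3,0,.3,.6)),key=lambda r:r.fun)
print(best.x,best.fun, tow([(-85,0,18)],*best.x))
E
```

```text
[5.70777730e+02 4.85441708e+01 1.45586029e+00 6.80908665e-02]
[[0.7, -0.5], [0.6, -1.5], [-1.7, 0.9], [-1.6, 0.8], [0.4, 1.3], [0.2, 0.6], [-0.8, -0.3], [0.6, 0.0]]
[[-0.7, -0.1], [-0.3, 0.2], [-0.9, 1.6], [0.4, -1.8], [1.3, -1.3], [-1.0, 1.1], [-0.2, 1.3], [0.1, -1.4], [0.9, -1.3], [-0.5, 1.5], [0.2, 1.7], [1.0, -1.8], [0.7, 0.6], [0.2, -0.2]]
[ 574.57262933 -227.30974234    0.64900862] 0.09284964738198487 [[ 506.8545421  -278.68347748   24.        ]]
```

```bash
cat > fit2.py <<'E'
from fit import *
peg=lambda q,y:(-55*np.cos(q),y,100+55*np.sin(q))
A=np.array([(-30,-68,108,318,334),(30,-68,108,443,290),(-60,-68,0,262,508),(-60,-68,16,262,487),(-30,-68,16,313,460),(30,-68,16,432,415)],float)
B=np.array([(30,58,108,375,270),(30,68,108,397,275),(30,58,16,370,428),(-30,58,108,418,187),(-30,68,108,437,190),(30,-68,108,84,190),(30,-58,108,103,195),(-30,-68,108,138,117),(-30,-58,108,156,122),(30,-68,16,92,352),(30,-58,16,110,357),(-60,68,16,450,312)],float)
pa=np.array([(73,65),(110,128)]);pb=np.array([(597,187),(492,165)])
un=lambda uv,o:(uv+.5)/4.6-.5+np.array(o)
D=(("scene",A,pa,(265,180)),("side",B,pb,(265,225)))
E
python3 - <<'E'
from fit2 import *
def run(name,which,f0,k):
    def res(v,full=False):
        x,y,a,q=v[:4];z,sx,sy,sz=6,1,1,1
        if k=="z":z+=v[4]*10
        if k=="s":sx=sy=sz=1+v[4]
        if k=="xyz":sx,sy,sz=1+v[4:7]
        r=[]
        for n,M,pp,o in which:
            P=np.r_[M[:,:3],[peg(q,128),peg(q,82)]]*[sx,sy,sz]
            r.append(proj(n,tow(P,x,y,a,z))-un(np.r_[M[:,3:],pp],o))
        return r if full else np.vstack(r).ravel()
    s=least_squares(res,[590,40,1.5,0.1]+f0,loss="soft_l1",x_scale=[10,10,.1,.1]+[.05]*len(f0))
    print(name,k,np.round(s.x,3),round(s.cost,2))
for nm,w in(("both",D),("scene",D[:1]),("side",D[1:])):
    run(nm,w,[],"");run(nm,w,[0.],"z");run(nm,w,[0.],"s");run(nm,w,[0.]*3,"xyz")
# raw ray-plane of robot-independent check: tray mask centroid per camera
for n in C:
    E,K=C[n]["E"],C[n]["K"];ys,xs=np.nonzero(C[n]["tray"])
    d=E[:3,:3]@np.array([(xs.mean()-K[2])/K[0],-(ys.mean()-K[3])/K[1],-1]);t=(24-E[2,3])/d[2];print(n,E[:3,3]+t*d)
from station import ctrl
E
```

```text
both  [5.70778e+02 4.85440e+01 1.45600e+00 6.80000e-02] 16.14
both z [5.70782e+02 4.86010e+01 1.45600e+00 6.30000e-02 2.90000e-02] 16.1
both s [ 5.70714e+02  4.82260e+01  1.45900e+00  1.05000e-01 -1.40000e-02] 13.32
both xyz [ 5.70933e+02  4.71100e+01  1.46100e+00  1.19000e-01 -6.50000e-02
 -2.00000e-03 -2.10000e-02] 8.59
scene  [5.69858e+02 4.92910e+01 1.45200e+00 3.30000e-02] 4.82
scene z [ 5.49071e+02  6.36170e+01  1.47800e+00  1.98000e-01 -3.25500e+00] 3.01
scene s [ 5.70747e+02  4.76610e+01  1.47800e+00  1.98000e-01 -3.10000e-02] 3.01
scene xyz [ 5.67999e+02  4.95560e+01  1.46100e+00  8.30000e-02 -3.50000e-02
  1.00000e-02 -5.40000e-02] 2.2
side  [5.71032e+02 4.81080e+01 1.45300e+00 7.50000e-02] 10.82
side z [ 5.73545e+02  3.78370e+01  1.45100e+00  9.90000e-02 -9.65000e-01] 9.2
side s [ 5.71015e+02  4.73910e+01  1.45100e+00  9.90000e-02 -1.30000e-02] 9.2
side xyz [ 5.71384e+02  4.69450e+01  1.44800e+00  2.11000e-01 -1.04000e-01
  6.00000e-03 -2.40000e-02] 1.87
scene [ 571.53976843 -232.74184895   24.        ]
side [ 563.64141776 -229.65307506   24.        ]
```

```bash
cat > go.py <<'E'
import numpy as np,json,sys
def rel(cmd,tgt):
    """delta row (fractions) from commanded pose cmd to tgt, both (x,y,z,psi)"""
    c,s=np.cos(cmd[3]),np.sin(cmd[3]);d=np.subtract(tgt,cmd)
    return [round(float(v),4) for v in((c*d[0]+s*d[1])/250,(s*d[0]-c*d[1])/250,-d[2]/250,-d[3]/.5)]
def legs(cmd,tgt,n):
    cmd=np.array(cmd,float);st=(np.array(tgt)-cmd)/n
    for i in range(n):print(rel(cmd+i*st,cmd+(i+1)*st))
def now():
    from station import ctrl
    s=ctrl.sense();x,y,_,_=s["eef_rot"];return [*s["tcp_pos"],2*np.arctan2(y,x)]
E
python3 -c "
from go import *
print(now());legs([195.2,514.2,252.7,2.779],[500,-265,250,.649],5)"
```

```text
[np.float64(195.190701760443), np.float64(514.1808982342285), np.float64(252.72570323092552), np.float64(2.778762206031231)]
[-0.4491, -0.4963, 0.0022, 0.852]
[-0.6141, -0.2664, 0.0022, 0.852]
[-0.6693, 0.0112, 0.0022, 0.852]
[-0.6048, 0.2867, 0.0022, 0.852]
[-0.4323, 0.511, 0.0022, 0.852]
```

Request:
send_rows --rows '[{"hand":-1,"delta_pos":[-0.449,-0.496,0],"yaw":0.852},{"hand":-1,"delta_pos":[-0.449,-0.496,0],"yaw":0.852},{"hand":-1,"delta_pos":[-0.449,-0.496,0],"yaw":0.852},{"hand":-1,"delta_pos":[-0.449,-0.496,0],"yaw":0.852},{"hand":-1,"delta_pos":[-0.449,-0.496,0],"yaw":0.852},{"hand":-1,"delta_pos":[-0.449,-0.496,0],"yaw":0.852}]'

```text
clock: 2.4
tcp_pos: [256.9, 357.3, 253.2]
eef_rot: [0.386, 0.923, 0.0, 0.0]
force: [-0.5, 0.1, 0.2]
gripper_width: 87.9
finger_force: 0.0
```

Request:
send_rows --rows '[{"hand":-1,"delta_pos":[-0.614,-0.266,0],"yaw":0.852},{"hand":-1,"delta_pos":[-0.614,-0.266,0],"yaw":0.852},{"hand":-1,"delta_pos":[-0.614,-0.266,0],"yaw":0.852},{"hand":-1,"delta_pos":[-0.614,-0.266,0],"yaw":0.852},{"hand":-1,"delta_pos":[-0.614,-0.266,0],"yaw":0.852},{"hand":-1,"delta_pos":[-0.614,-0.266,0],"yaw":0.852}]'

```text
clock: 2.9
tcp_pos: [318.1, 202.1, 252.9]
eef_rot: [0.572, 0.82, 0.0, 0.0]
force: [-0.1, 1.1, 0.5]
gripper_width: 88.3
finger_force: 0.0
```

Request:
send_rows --rows '[{"hand":-1,"delta_pos":[-0.669,0.011,0],"yaw":0.852},{"hand":-1,"delta_pos":[-0.669,0.011,0],"yaw":0.852},{"hand":-1,"delta_pos":[-0.669,0.011,0],"yaw":0.852},{"hand":-1,"delta_pos":[-0.669,0.011,0],"yaw":0.852},{"hand":-1,"delta_pos":[-0.669,0.011,0],"yaw":0.852},{"hand":-1,"delta_pos":[-0.669,0.011,0],"yaw":0.852}]'

```text
clock: 3.4
tcp_pos: [378.8, 47.0, 252.5]
eef_rot: [0.731, 0.682, 0.0, -0.0]
force: [-0.3, 1.0, 0.2]
gripper_width: 88.4
finger_force: 0.0
```

Request:
send_rows --rows '[{"hand":-1,"delta_pos":[-0.605,0.287,0],"yaw":0.852},{"hand":-1,"delta_pos":[-0.605,0.287,0],"yaw":0.852},{"hand":-1,"delta_pos":[-0.605,0.287,0],"yaw":0.852},{"hand":-1,"delta_pos":[-0.605,0.287,0],"yaw":0.852},{"hand":-1,"delta_pos":[-0.605,0.287,0],"yaw":0.852},{"hand":-1,"delta_pos":[-0.605,0.287,0],"yaw":0.852}]'

```text
clock: 3.9
tcp_pos: [439.9, -107.8, 252.2]
eef_rot: [0.858, 0.513, -0.0, -0.001]
force: [-0.0, -0.0, -0.2]
gripper_width: 88.0
finger_force: 0.0
```

Request:
send_rows --rows '[{"hand":-1,"delta_pos":[-0.432,0.511,0],"yaw":0.852},{"hand":-1,"delta_pos":[-0.432,0.511,0],"yaw":0.852},{"hand":-1,"delta_pos":[-0.432,0.511,0],"yaw":0.852},{"hand":-1,"delta_pos":[-0.432,0.511,0],"yaw":0.852},{"hand":-1,"delta_pos":[-0.432,0.511,0],"yaw":0.852},{"hand":-1,"delta_pos":[-0.432,0.511,0],"yaw":0.852},{"hand":-1,"delta_pos":[-0.432,0.511,0],"yaw":0.852}]'

```text
clock: 4.48
tcp_pos: [500.5, -261.8, 252.7]
eef_rot: [0.947, 0.321, -0.0, -0.001]
force: [0.1, -0.4, 0.7]
gripper_width: 87.6
finger_force: 0.0
```

Run:
```python
from station import vision,nets
import cv2,numpy as np
p=vision.read_camera("wrist");cv2.imwrite("pics/w0.png",p["frame"][:,:,::-1])
print(np.round(p["extrinsics"],3).tolist(),p["fx"],p["cx"],p["cy"])
r=nets.cut_out(p,"tray_mid");print([(k["confidence"],k["pixels"].sum()) for k in r])
np.savez("wrist.npz",tray=r[0]["pixels"],K=[p["fx"],p["fy"],p["cx"],p["cy"]],E=p["extrinsics"])
from go import *;print(now())
```

```text
[[0.608, 0.763, 0.222, 557.712], [-0.794, 0.583, 0.171, -218.166], [0.0, -0.28, 0.96, 383.964], [0.0, 0.0, 0.0, 1.0]] 344.606165380621 319.27072464759425 242.34663816026872
[(0.97, np.int64(11782))]
[np.float64(500.1940458270273), np.float64(-262.1027884747419), np.float64(253.20979329454596), np.float64(0.6527346329685406)]
```

View pics/w0.png

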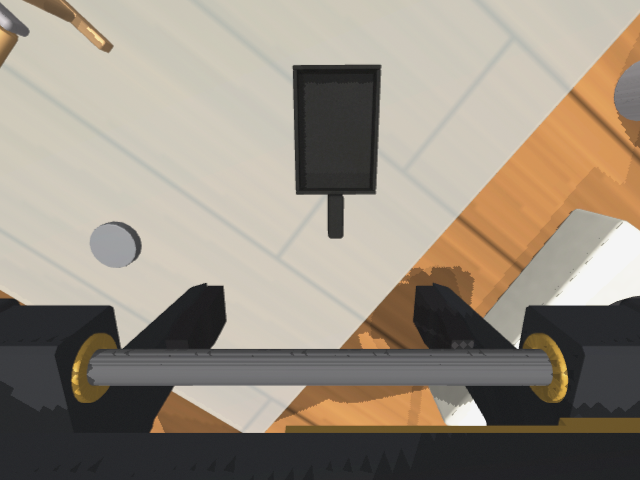

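The wrist view shows the tray rim spanning (293..381, 65..194) with its grip end at (336,238), pointing toward the gripper. I'll refit the tray pose with all three masks.

```bash
cat > tray.py <<'E'
from fit import *
bx=lambda x0,x1,y,h:[(x,yy,z) for x in(x0,x1) for yy in(-y,y) for z in(0,h)]
def fit_tray(C,v0,z=6,d=(10,10,.15)):
    def pr(n,P):
        E,K=C[n]["E"],C[n]["K"];p=(P-E[:3,3])@E[:3,:3]
        return np.c_[K[2]+K[0]*p[:,0]/-p[:,2],K[3]-K[1]*p[:,1]/-p[:,2]]
    def cost(v):
        c=0
        for n in C:
            m=np.zeros((480,640),np.uint8)
            for b in(bx(-60,60,41,28),bx(-105,-58,8,36)):
                h=cv2.convexHull((pr(n,tow(b,*v,z))*16).round().astype(np.int32));cv2.fillConvexPoly(m,h,1,shift=4)
            t=C[n]["tray"];c+=1-(t&(m>0)).sum()/(t|(m>0)).sum()
        return c/len(C)
    v0=np.array(v0,float);S=np.vstack([v0]+[v0+np.eye(3)[i]*d[i] for i in range(3)])
    r=minimize(cost,v0,method="Nelder-Mead",options=dict(initial_simplex=S));return r.x,r.fun
E
python3 - <<'E'
from tray import *
C["wrist"]=np.load("wrist.npz")
for k in(["wrist"],["scene"],["side"],["scene","side"],["wrist","scene","side"]):
    x,f=fit_tray({n:C[n] for n in k},[574,-228,.64]);print(k,np.round(x,3),round(f,3),tow([(-85,0,18)],*x).round(1))
E
```

```text
['wrist'] [ 573.876 -226.161    0.657] 0.023 [[ 506.6 -278.1   24. ]]
['scene'] [ 575.234 -225.725    0.655] 0.044 [[ 507.8 -277.5   24. ]]
['side'] [ 573.166 -229.689    0.638] 0.041 [[ 504.9 -280.3   24. ]]
['scene', 'side'] [ 574.417 -227.378    0.653] 0.047 [[ 506.9 -279.    24. ]]
['wrist', 'scene', 'side'] [ 574.283 -226.457    0.658] 0.044 [[ 507.1 -278.5   24. ]]
```

```bash
python3 -c "
from go import *
print(now(),rel([500,-265,252.7,.649],[498.9,-284.6,90,.656]))"
```

```text
[np.float64(500.1940458270273), np.float64(-262.1027884747419), np.float64(253.20979329454596), np.float64(0.6527346329685406)] [-0.0509, 0.0598, 0.6508, -0.014]
```

Request:
send_rows --rows '[{"hand":-1,"delta_pos":[-0.051,0.06,0.3],"yaw":-0.014},{"hand":-1,"delta_pos":[-0.051,0.06,0.65],"yaw":-0.014},{"hand":-1,"delta_pos":[-0.051,0.06,0.65],"yaw":-0.014},{"hand":-1,"delta_pos":[-0.051,0.06,0.65],"yaw":-0.014},{"hand":-1,"delta_pos":[-0.051,0.06,0.65],"yaw":-0.014},{"hand":-1,"delta_pos":[-0.051,0.06,0.65],"yaw":-0.014},{"hand":-1,"delta_pos":[-0.051,0.06,0.65],"yaw":-0.014},{"hand":-1,"delta_pos":[-0.051,0.06,0.65],"yaw":-0.014}]'

```text
clock: 5.25
tcp_pos: [500.0, -284.7, 93.2]
eef_rot: [0.947, 0.322, 0.001, 0.002]
force: [0.2, 0.1, 0.7]
gripper_width: 87.9
finger_force: 0.0
```

```bash
python3 -c "
from go import *
n=now();print(n,rel(n,[498.9,-284.6,28,.656]))"
```

```text
[np.float64(499.9511128772752), np.float64(-284.6573707912289), np.float64(93.24264892857198), np.float64(0.6567396599909591)] [-0.0032, -0.0027, 0.261, 0.0015]
```

Request:
send_rows --rows '[{"hand":-1,"delta_pos":[0,0,0.1],"yaw":0},{"hand":-1,"delta_pos":[0,0,0.18],"yaw":0},{"hand":-1,"delta_pos":[0,0,0.248],"yaw":0},{"hand":-1,"delta_pos":[0,0,0.248],"yaw":0},{"hand":-1,"delta_pos":[0,0,0.248],"yaw":0},{"hand":-1,"delta_pos":[0,0,0.248],"yaw":0},{"hand":-1,"delta_pos":[0,0,0.248],"yaw":0}]'

```text
clock: 5.83
tcp_pos: [499.6, -285.0, 30.1]
eef_rot: [0.947, 0.322, 0.001, 0.001]
force: [0.1, -1.1, -0.1]
gripper_width: 88.3
finger_force: 0.0
```

Request:
send_rows --rows '[{"hand":1,"delta_pos":[0,0,0],"yaw":0},{"hand":1,"delta_pos":[0,0,0],"yaw":0},{"hand":1,"delta_pos":[0,0,0],"yaw":0},{"hand":1,"delta_pos":[0,0,0],"yaw":0},{"hand":1,"delta_pos":[0,0,0],"yaw":0},{"hand":1,"delta_pos":[0,0,0],"yaw":0},{"hand":1,"delta_pos":[0,0,0],"yaw":0},{"hand":1,"delta_pos":[0,0,0],"yaw":0},{"hand":1,"delta_pos":[0,0,0],"yaw":0}]' --force 35

```text
clock: 6.58
tcp_pos: [498.8, -284.5, 28.2]
eef_rot: [0.947, 0.322, -0.0, -0.0]
force: [0.4, 0.3, 0.2]
gripper_width: 30.1
finger_force: 0.0
```

Request:
send_rows --rows '[{"hand":1,"delta_pos":[0,0,0],"yaw":0},{"hand":1,"delta_pos":[0,0,0],"yaw":0},{"hand":1,"delta_pos":[0,0,0],"yaw":0},{"hand":1,"delta_pos":[0,0,0],"yaw":0},{"hand":1,"delta_pos":[0,0,0],"yaw":0},{"hand":1,"delta_pos":[0,0,-0.02],"yaw":0},{"hand":1,"delta_pos":[0,0,-0.04],"yaw":0},{"hand":1,"delta_pos":[0,0,-0.04],"yaw":0}]'

```text
clock: 7.25
tcp_pos: [499.2, -284.8, 39.3]
eef_rot: [0.947, 0.322, 0.0, 0.001]
force: [0.1, 0.1, -1.3]
gripper_width: 15.9
finger_force: 35.0
```

```bash
python3 -c "
from go import *
print(now());legs([498.8,-284.5,38,.656],[545.8,-170.3,38,1.457],2);print(rel([545.8,-170.3,38,1.457],[556.6,-75.9,38,1.457]))"
```

```text
[np.float64(499.1797856604648), np.float64(-284.77387630075674), np.float64(39.32279615430695), np.float64(0.65581294687002)]
[0.2138, -0.1237, -0.0, -0.801]
[0.2451, -0.0305, -0.0, -0.801]
[0.3801, 0.0, -0.0, -0.0]
```

Gripped. Next I swing the tray round to line up with the open side.

Request:
send_rows --rows '[{"hand":1,"delta_pos":[0.07,-0.04,0],"yaw":-0.2},{"hand":1,"delta_pos":[0.14,-0.08,0],"yaw":-0.4},{"hand":1,"delta_pos":[0.18,-0.1,0],"yaw":-0.6},{"hand":1,"delta_pos":[0.214,-0.124,0],"yaw":-0.8},{"hand":1,"delta_pos":[0.214,-0.124,0],"yaw":-0.801},{"hand":1,"delta_pos":[0.214,-0.124,0],"yaw":-0.801}]'

```text
clock: 7.75
tcp_pos: [522.4, -227.2, 38.4]
eef_rot: [0.864, 0.503, -0.0, 0.0]
force: [0.1, -1.0, -1.5]
gripper_width: 15.8
finger_force: 35.0
```

Request:
send_rows --rows '[{"hand":1,"delta_pos":[0.07,-0.01,0],"yaw":-0.2},{"hand":1,"delta_pos":[0.14,-0.02,0],"yaw":-0.4},{"hand":1,"delta_pos":[0.2,-0.025,0],"yaw":-0.6},{"hand":1,"delta_pos":[0.245,-0.03,0],"yaw":-0.8},{"hand":1,"delta_pos":[0.245,-0.03,0],"yaw":-0.801},{"hand":1,"delta_pos":[0.245,-0.03,0],"yaw":-0.801},{"hand":1,"delta_pos":[0.245,-0.03,0],"yaw":-0.801},{"hand":1,"delta_pos":[0.245,-0.03,0],"yaw":-0.801}]'

```text
clock: 8.42
tcp_pos: [545.7, -171.3, 38.3]
eef_rot: [0.748, 0.664, -0.0, 0.0]
force: [0.1, -0.7, -2.4]
gripper_width: 15.8
finger_force: 35.0
```

Run:
```python
from station import vision,nets
import cv2,numpy as np
from go import *
print(now())
p=vision.read_camera("wrist");cv2.imwrite("pics/w1.png",p["frame"][:,:,::-1])
r=nets.cut_out(p,"tray_mid");print([(k["confidence"],k["pixels"].sum()) for k in r])
from tray import *
W=dict(tray=r[0]["pixels"],K=[p["fx"],p["fy"],p["cx"],p["cy"]],E=p["extrinsics"]);np.savez("wrist.npz",**W)
print(fit_tray({"w":W},[556,-76,1.457],16))
```

```text
[np.float64(545.7019048184326), np.float64(-171.34260660592113), np.float64(38.259683850465066), np.float64(1.4528589798096918)]
[(0.89, np.int64(61201))]
(array([556.34286407, -75.50975433,   1.46115531]), np.float64(0.025691699604743046))
```

View pics/w1.png

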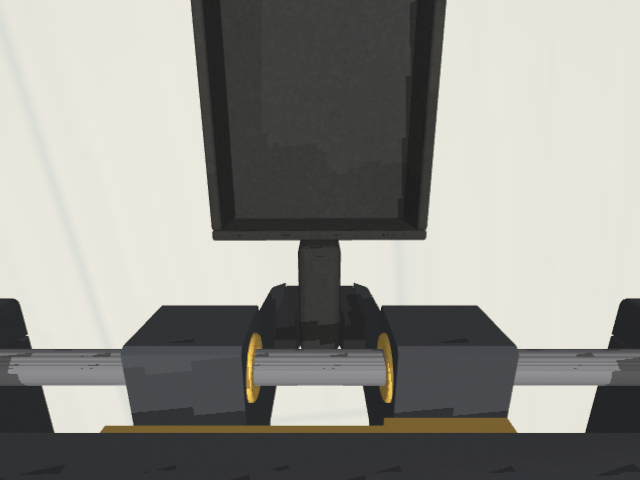

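The wrist view shows the tray held straight ahead of the fingers, box edge at (213..427, 235) and grip at (320,280). The cradle isn't in this view. I'll insert it now.

Request:
send_rows --rows '[{"hand":1,"delta_pos":[0.06,0,0],"yaw":0},{"hand":1,"delta_pos":[0.12,0,0],"yaw":0},{"hand":1,"delta_pos":[0.18,0,0],"yaw":0},{"hand":1,"delta_pos":[0.24,0,0],"yaw":0},{"hand":1,"delta_pos":[0.3,0,0],"yaw":0},{"hand":1,"delta_pos":[0.34,0,0],"yaw":0},{"hand":1,"delta_pos":[0.38,0,0],"yaw":0},{"hand":1,"delta_pos":[0.38,0,0],"yaw":0},{"hand":1,"delta_pos":[0.38,0,0],"yaw":0},{"hand":1,"delta_pos":[0.38,0,0],"yaw":0}]'

```text
clock: 9.35
tcp_pos: [556.8, -76.4, 38.3]
eef_rot: [0.746, 0.666, -0.0, 0.0]
force: [-0.1, 0.2, -1.8]
gripper_width: 15.8
finger_force: 35.0
```

Run:
```python
from station import vision,nets
import cv2,numpy as np
from go import *
print(now())
a=vision.read_camera("scene")["frame"][170:330,240:400,::-1];b=vision.read_camera("side")["frame"][200:360,260:420,::-1]
cv2.imwrite("pics/ins.png",cv2.resize(np.hstack([a,b]),None,fx=2.5,fy=2.5,interpolation=cv2.INTER_CUBIC))
```

```text
[np.float64(556.8203762342829), np.float64(-76.3869477105869), np.float64(38.27081117778513), np.float64(1.456363110487877)]
```

View pics/ins.png

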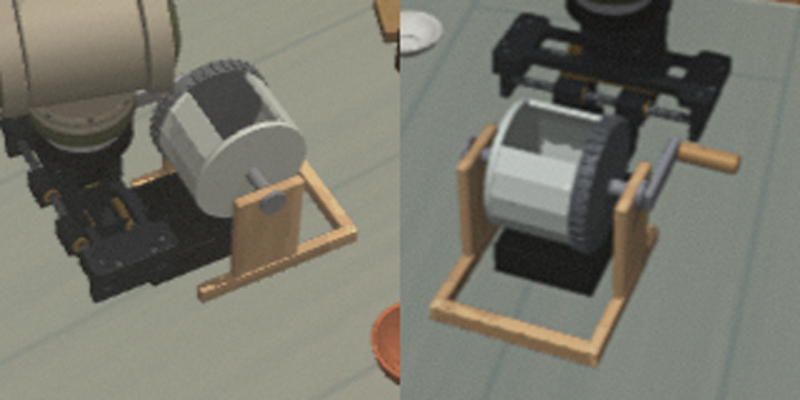

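The scene and side views both show the tray entering between the plates with about equal gaps on each side, and the peg is clear of the gripper. Next: lower it, release, lift, back off, close the fingers and push the rest of the way.

Request:
send_rows --rows '[{"hand":1,"delta_pos":[0,0,0.02],"yaw":0},{"hand":1,"delta_pos":[0,0,0.04],"yaw":0},{"hand":1,"delta_pos":[0,0,0.041],"yaw":0},{"hand":1,"delta_pos":[0,0,0.041],"yaw":0},{"hand":1,"delta_pos":[0,0,0.041],"yaw":0}]'

```text
clock: 9.87
tcp_pos: [556.8, -76.3, 27.9]
eef_rot: [0.746, 0.666, -0.0, 0.0]
force: [-0.6, -2.1, 1.7]
gripper_width: 15.4
finger_force: 35.0
```

Request:
send_rows --rows '[{"hand":0.3,"delta_pos":[0,0,0],"yaw":0},{"hand":0.3,"delta_pos":[0,0,0],"yaw":0},{"hand":0.3,"delta_pos":[0,0,0],"yaw":0},{"hand":0.3,"delta_pos":[0,0,0],"yaw":0},{"hand":0.3,"delta_pos":[0,0,-0.06],"yaw":0},{"hand":0.3,"delta_pos":[0,0,-0.12],"yaw":0},{"hand":0.3,"delta_pos":[0,0,-0.16],"yaw":0},{"hand":1,"delta_pos":[-0.1,0,-0.16],"yaw":0},{"hand":1,"delta_pos":[-0.16,0,-0.16],"yaw":0},{"hand":1,"delta_pos":[-0.16,0,-0.16],"yaw":0},{"hand":1,"delta_pos":[-0.16,0,-0.16],"yaw":0},{"hand":1,"delta_pos":[-0.16,0,-0.16],"yaw":0}]'

```text
clock: 10.87
tcp_pos: [552.1, -115.1, 67.9]
eef_rot: [0.746, 0.666, -0.0, -0.0]
force: [-0.3, 0.2, -0.3]
gripper_width: 0.9
finger_force: 0.0
```

Run:
```python
from station import vision,nets
import cv2,numpy as np
from go import *
print(now())
from tray import *
p=vision.read_camera("wrist");r=nets.cut_out(p,"tray_mid");print([(k["confidence"],k["pixels"].sum()) for k in r])
ys,xs=np.nonzero(r[0]["pixels"]);print(xs.min(),xs.max(),ys.min(),ys.max())
cv2.imwrite("pics/w2.png",p["frame"][:,:,::-1])
```

```text
[np.float64(552.0887531591509), np.float64(-115.05802544776884), np.float64(67.85000254010535), np.float64(1.4568262529606006)]
[(0.73, np.int64(29018))]
222 417 0 233
```

View pics/w2.png

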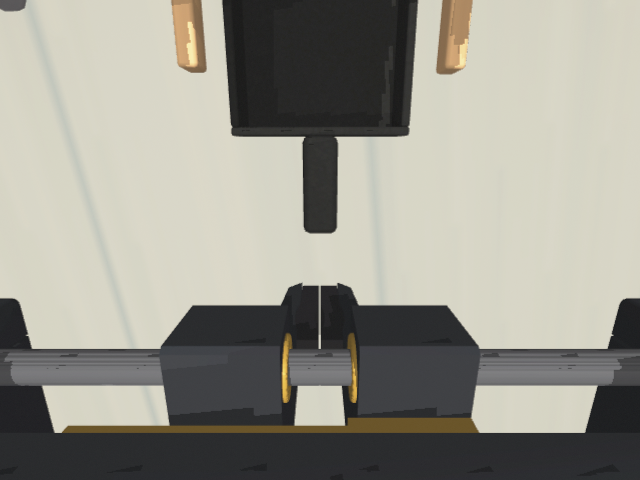

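The wrist view shows the foot ends at (206,71) and (437,73), the tray edge at (232..409,131) and the grip end at (320,233). From these pixels I can measure the cradle directly.

Run:
```python
from station import vision
import numpy as np
p=vision.read_camera("wrist");E=np.array(p["extrinsics"])
def at(u,v,z):
    d=E[:3,:3]@np.array([(u-p["cx"])/p["fx"],-(v-p["cy"])/p["fy"],-1]);return E[:3,3]+(z-E[2,3])/d[2]*d
L,R=at(206,71,6),at(437,73,6);g=at(320,233,30);tl,tr=at(232,128,34),at(409,128,34)
print(L,R,np.linalg.norm(L-R),g,tl,tr,np.linalg.norm(tl-tr))
v=(L-R)[:2];a=np.arctan2(v[1],v[0])-np.pi/2;m=(L+R)[:2]/2;print("yaw",a,"origin",m+60*np.array([np.cos(a),np.sin(a)]))
for nm,(X,Y,A) in dict(old=(570.8,48.3,1.457)).items():
    for q in(L,R,g,tl,tr):
        d=q[:2]-[X,Y];print(nm,np.round([d@[np.cos(A),np.sin(A)],d@[-np.sin(A),np.cos(A)]],1))
```

```text
[506.82817944  -2.53509788   6.        ] [623.81272936 -16.78730408   6.        ] 117.84952396978629 [555.57098053 -87.6377628   30.        ] [521.46127509 -32.95670805  34.        ] [601.50282229 -42.08012011  34.        ] 80.55982823467318
yaw 1.4495639523379742 origin [572.57659208  49.89842012]
old [-57.8  57.8]
old [-58.6 -60.1]
old [-136.8   -0.3]
old [-86.3  39.8]
old [-86.3 -40.8]
```

Request:
send_rows --rows '[{"hand":1,"delta_pos":[0,0,0.05],"yaw":0},{"hand":1,"delta_pos":[0,0,0.104],"yaw":0},{"hand":1,"delta_pos":[0.04,0,0.104],"yaw":0},{"hand":1,"delta_pos":[0.07,0,0.104],"yaw":0},{"hand":1,"delta_pos":[0.09,0,0.104],"yaw":0},{"hand":1,"delta_pos":[0.11,0,0.104],"yaw":0},{"hand":1,"delta_pos":[0.13,0,0.104],"yaw":0},{"hand":1,"delta_pos":[0.15,0,0.104],"yaw":0},{"hand":1,"delta_pos":[0.17,0,0.104],"yaw":0},{"hand":1,"delta_pos":[0.18,0,0.104],"yaw":0},{"hand":1,"delta_pos":[0.18,0,0.104],"yaw":0},{"hand":1,"delta_pos":[0.18,0,0.104],"yaw":0}]'

```text
clock: 12.02
tcp_pos: [557.3, -70.8, 42.0]
eef_rot: [0.746, 0.666, 0.0, -0.0]
force: [1.0, 0.3, -0.5]
gripper_width: 0.2
finger_force: 0.0
```

```bash
cat > wtray.py <<'E'
from station import vision,nets
from go import *
from tray import *
n=now();d=np.array(n[:2])-[571.5,49];A=1.455
print(np.round(n,3),"tcp in cradle",d@[np.cos(A),np.sin(A)],d@[-np.sin(A),np.cos(A)])
p=vision.read_camera("wrist");r=nets.cut_out(p,"tray_mid")
m=r[0]["pixels"];E=np.array(p["extrinsics"])
def at(u,v,z):
    d=E[:3,:3]@np.array([(u-p["cx"])/p["fx"],-(v-p["cy"])/p["fy"],-1]);return E[:3,3]+(z-E[2,3])/d[2]*d
w=m.sum(1);print(r[0]["confidence"],w[::12])
j=max(i for i in range(480) if w[i]>120)   # lower edge of box wall
for jj,z in((j,6),(j-6,34)):
    xs=np.nonzero(m[jj])[0]
    for u in(xs.min(),xs.max()):
        d=at(u,jj,z)[:2]-[571.5,49];print(jj,u,z,np.round([d@[np.cos(A),np.sin(A)],d@[-np.sin(A),np.cos(A)]],1))
E
python3 wtray.py
```

```text
[557.254 -70.759  41.957   1.457] tcp in cradle -120.60332563687481 0.31343313205550305
0.76 [  0   0   0   0   0   0   0   0   0   0   0   0   0 207 204 201  40  41
  40  40  39  38  38  38  34   0   0   0   0   0   0   0   0   0   0   0
   0   0   0   0]
183 219 6 [-67.9  48.7]
183 354 6 [-67.8 -16.2]
177 219 34 [-62.3  40.5]
177 420 34 [-62.1 -39.7]
```

Request:
send_rows --rows '[{"hand":1,"delta_pos":[0.012,0,0],"yaw":0},{"hand":1,"delta_pos":[0.02,0,0],"yaw":0},{"hand":1,"delta_pos":[0.027,0,0],"yaw":0},{"hand":1,"delta_pos":[0.027,0,0],"yaw":0},{"hand":1,"delta_pos":[0.027,0,0],"yaw":0}]'

```text
clock: 12.53
tcp_pos: [558.1, -64.0, 42.0]
eef_rot: [0.746, 0.666, 0.0, -0.0]
force: [0.4, -0.4, -0.1]
gripper_width: 0.5
finger_force: 0.0
```

```bash
python3 wtray.py; python3 -c "
from go import *
n=now()
# back off 60 along -x cradle, then up
print(rel(n,[n[0],n[1],140,n[3]]))"
```

```text
[558.077 -64.049  41.985   1.457] tcp in cradle -113.84326230804052 0.2719453124559264
0.75 [ 0  0  0  0  0  0  0  0  0  0  0  0  0  0  0  0 38 40 39 38 39 39 39 38
 36  0  0  0  0  0  0  0  0  0  0  0  0  0  0  0]
[0.0, 0.0, -0.3919, -0.0]Traceback (most recent call last):
  File "wtray.py", line 11, in <module>
    j=max(i for i in range(480) if w[i]>120)   # lower edge of box wall
ValueError: max() iterable argument is empty
```

```bash
python3 -c "
from go import *
legs([551.2,-123.6,140,1.457],[456,7,230,3.027],4)"
```

```text
[0.1189, -0.1094, -0.09, -0.785]
[0.1518, -0.0556, -0.09, -0.785]
[0.1615, 0.0067, -0.09, -0.785]
[0.1466, 0.0679, -0.09, -0.785]
```

Request:
send_rows --rows '[{"hand":1,"delta_pos":[-0.08,0,0],"yaw":0},{"hand":1,"delta_pos":[-0.16,0,0],"yaw":0},{"hand":1,"delta_pos":[-0.24,0,-0.1],"yaw":0},{"hand":1,"delta_pos":[-0.24,0,-0.25],"yaw":0},{"hand":1,"delta_pos":[-0.24,0,-0.392],"yaw":0},{"hand":1,"delta_pos":[-0.24,0,-0.392],"yaw":0},{"hand":1,"delta_pos":[-0.24,0,-0.392],"yaw":0}]'

```text
clock: 13.22
tcp_pos: [551.8, -124.2, 141.6]
eef_rot: [0.746, 0.666, 0.001, 0.002]
force: [-0.7, -0.4, -0.3]
gripper_width: 0.5
finger_force: 0.0
```

Request:
send_rows --rows '[{"hand":0,"delta_pos":[0.03,-0.03,-0.09],"yaw":-0.25},{"hand":0,"delta_pos":[0.07,-0.06,-0.09],"yaw":-0.5},{"hand":0,"delta_pos":[0.119,-0.109,-0.09],"yaw":-0.785},{"hand":0,"delta_pos":[0.119,-0.109,-0.09],"yaw":-0.785},{"hand":0,"delta_pos":[0.119,-0.109,-0.09],"yaw":-0.785}]'

```text
clock: 13.63
tcp_pos: [527.1, -90.7, 161.5]
eef_rot: [0.602, 0.798, -0.0, -0.001]
force: [0.5, -0.1, -0.7]
gripper_width: 31.6
finger_force: 0.0
```

Request:
send_rows --rows '[{"hand":-1,"delta_pos":[0.05,-0.02,-0.09],"yaw":-0.25},{"hand":-1,"delta_pos":[0.1,-0.04,-0.09],"yaw":-0.5},{"hand":-1,"delta_pos":[0.152,-0.056,-0.09],"yaw":-0.785},{"hand":-1,"delta_pos":[0.152,-0.056,-0.09],"yaw":-0.785},{"hand":-1,"delta_pos":[0.152,-0.056,-0.09],"yaw":-0.785}]'

```text
clock: 14.05
tcp_pos: [504.0, -58.9, 184.5]
eef_rot: [0.437, 0.9, -0.0, -0.0]
force: [0.3, -0.4, -0.1]
gripper_width: 65.1
finger_force: 0.0
```

Request:
send_rows --rows '[{"hand":-1,"delta_pos":[0.05,0.002,-0.09],"yaw":-0.25},{"hand":-1,"delta_pos":[0.1,0.004,-0.09],"yaw":-0.5},{"hand":-1,"delta_pos":[0.162,0.007,-0.09],"yaw":-0.785},{"hand":-1,"delta_pos":[0.162,0.007,-0.09],"yaw":-0.785},{"hand":-1,"delta_pos":[0.162,0.007,-0.09],"yaw":-0.785}]'

```text
clock: 14.47
tcp_pos: [480.4, -26.3, 207.3]
eef_rot: [0.253, 0.967, -0.0, -0.0]
force: [0.3, 0.3, 0.4]
gripper_width: 88.0
finger_force: 0.0
```

Request:
send_rows --rows '[{"hand":-1,"delta_pos":[0.05,0.02,-0.09],"yaw":-0.25},{"hand":-1,"delta_pos":[0.1,0.04,-0.09],"yaw":-0.5},{"hand":-1,"delta_pos":[0.147,0.068,-0.09],"yaw":-0.785},{"hand":-1,"delta_pos":[0.147,0.068,-0.09],"yaw":-0.785},{"hand":-1,"delta_pos":[0.147,0.068,-0.09],"yaw":-0.785},{"hand":-1,"delta_pos":[0.147,0.068,-0.09],"yaw":-0.785},{"hand":-1,"delta_pos":[0.147,0.068,-0.09],"yaw":-0.785},{"hand":-1,"delta_pos":[0.147,0.068,-0.09],"yaw":-0.785}]'

```text
clock: 15.13
tcp_pos: [456.5, 6.4, 229.8]
eef_rot: [0.059, 0.998, -0.0, -0.0]
force: [0.3, -1.5, -0.1]
gripper_width: 88.2
finger_force: 0.0
```

Run:
```python
from station import vision
import cv2,numpy as np
from go import *
p=vision.read_camera("wrist");cv2.imwrite("pics/w3.png",p["frame"][:,:,::-1]);print(now())
np.savez("w3.npz",K=[p["fx"],p["fy"],p["cx"],p["cy"]],E=p["extrinsics"])
```

```text
[np.float64(456.3286449058423), np.float64(6.500257446547916), np.float64(229.80104780365866), np.float64(3.024198018378969)]
```

View pics/w3.png

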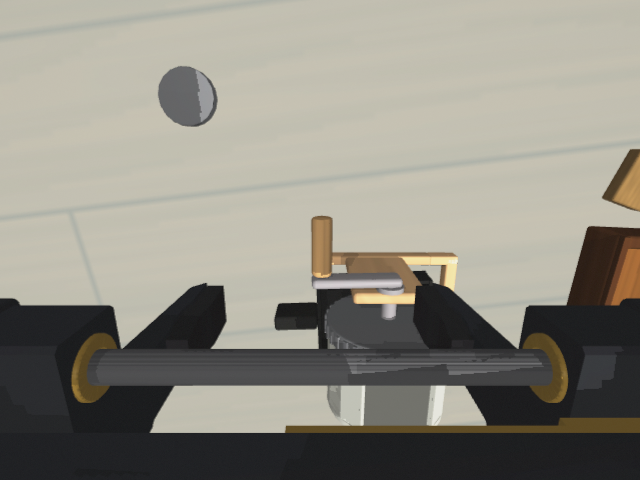

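The peg spans (322,217) to (322,276), centred between the fingers. The crank arm runs from (315,283) to the shaft at (390,290). I'll check this against the model.

Run:
```python
from fit2 import *
C["w3"]=np.load("w3.npz")
def cr(w,X=571.2,Y=49,A=1.456):
    d=w[:2]-[X,Y];return np.round([d@[np.cos(A),np.sin(A)],d@[-np.sin(A),np.cos(A)],w[2]-6],1)
E,K=C["w3"]["E"],C["w3"]["K"]
for u,v in((322,219),(322,246),(322,275)):
    d=E[:3,:3]@np.array([(u-K[2])/K[0],-(v-K[3])/K[1],-1])
    for z in(106,112,120):
        w=E[:3,3]+(z-E[2,3])/d[2]*d;print((u,v),np.round(w,1),cr(w))
# joint refine: peg ends + foot ends, all views
L=np.array([506.8,-2.5]);R=np.array([623.8,-16.8])
for q in(0,.1,.2):print(q,proj("w3",tow([peg(q,128),peg(q,82),(0,105,100)],571.2,49,1.456)).round(1).tolist())
def res(v):
    x,y,a,q=v;r=[(proj(n,tow(np.r_[M[:,:3],[peg(q,128),peg(q,82)]],x,y,a))-un(np.r_[M[:,3:],pp],o)) for n,M,pp,o in D]
    r.append(2*(proj("w3",tow([peg(q,128),peg(q,82)],x,y,a))-[(322,218),(322,275)]))
    f=tow([(-60,58,0),(-60,-58,0)],x,y,a)[:,:2]-[L,R];r.append(f)
    return np.vstack(r).ravel()
s=least_squares(res,[571,49,1.456,.1],loss="soft_l1",x_scale=[10,10,.1,.1]);print(s.x,res(s.x)[-8:].round(1))
```

```text
(322, 219) [440.7   9.8 106. ] [-53.9 125.2 100. ]
(322, 219) [439.4   9.9 112. ] [-53.9 126.5 106. ]
(322, 219) [437.6  10.1 120. ] [-54.  128.3 114. ]
(322, 246) [461.9   7.3 106. ] [-53.9 103.8 100. ]
(322, 246) [460.1   7.5 112. ] [-54.  105.7 106. ]
(322, 246) [457.6   7.7 120. ] [-54.  108.1 114. ]
(322, 275) [485.8   4.5 106. ] [-54.   79.8 100. ]
(322, 275) [483.4   4.8 112. ] [-54.   82.2 106. ]
(322, 275) [480.2   5.1 120. ] [-54.   85.4 114. ]
0 [[320.5, 215.3], [320.7, 272.4], [391.8, 244.3]]
0.1 [[320.9, 216.9], [321.1, 275.0], [391.8, 244.3]]
0.2 [[322.1, 218.5], [322.2, 277.6], [391.8, 244.3]]
[5.71609802e+02 4.94146867e+01 1.45356374e+00 9.46479071e-02] [-0.2 -1.8 -0.3  0.2  0.2 -0.9 -1.6 -0.2]
```

Request:
send_rows --rows '[{"hand":-1,"delta_pos":[0,0.005,0.12],"yaw":0},{"hand":-1,"delta_pos":[0,0.005,0.24],"yaw":0},{"hand":-1,"delta_pos":[0,0.005,0.36],"yaw":0},{"hand":-1,"delta_pos":[0,0.005,0.44],"yaw":0},{"hand":-1,"delta_pos":[0,0.005,0.488],"yaw":0},{"hand":-1,"delta_pos":[0,0.005,0.488],"yaw":0},{"hand":-1,"delta_pos":[0,0.005,0.488],"yaw":0}]'

```text
clock: 15.77
tcp_pos: [456.3, 8.1, 107.9]
eef_rot: [0.058, 0.998, 0.0, -0.0]
force: [0.7, -0.2, -0.2]
gripper_width: 88.4
finger_force: 0.0
```

Request:
send_rows --rows '[{"hand":1,"delta_pos":[0,0,0],"yaw":0},{"hand":1,"delta_pos":[0,0,0],"yaw":0},{"hand":1,"delta_pos":[0,0,0],"yaw":0},{"hand":1,"delta_pos":[0,0,0],"yaw":0},{"hand":1,"delta_pos":[0,0,0],"yaw":0},{"hand":1,"delta_pos":[0,0,0],"yaw":0},{"hand":1,"delta_pos":[0,0,0],"yaw":0},{"hand":1,"delta_pos":[0,0,0],"yaw":0},{"hand":1,"delta_pos":[0,0,0],"yaw":0},{"hand":1,"delta_pos":[0,0,0],"yaw":0},{"hand":1,"delta_pos":[0,0,0],"yaw":0},{"hand":1,"delta_pos":[0,0,0],"yaw":0}]' --force 12

```text
clock: 16.77
tcp_pos: [456.1, 8.1, 108.0]
eef_rot: [0.057, 0.998, -0.0, -0.0]
force: [-0.2, -0.7, 0.7]
gripper_width: 15.2
finger_force: 12.0
```

Request:
send_rows --rows '[{"hand":1,"delta_pos":[0,0,0],"yaw":0},{"hand":1,"delta_pos":[0,0,0],"yaw":0},{"hand":1,"delta_pos":[0,0,0],"yaw":0}]'

```text
clock: 17.02
tcp_pos: [456.1, 8.2, 108.0]
eef_rot: [0.057, 0.998, -0.0, -0.0]
force: [0.4, -2.1, -0.9]
gripper_width: 15.5
finger_force: 12.0
```

Run:
```python
from go import *
from station import ctrl
print(now(),ctrl.sense()["force"])
X,Y,A=571.6,49.4,1.4536
n=now();d=np.array(n[:2])-[X,Y];print("cradle",d@[np.cos(A),np.sin(A)],d@[-np.sin(A),np.cos(A)],n[2]-6)
r=55
def tab(q0,qs):
    for q in qs: print(q,round(-r*(np.cos(q)-np.cos(q0))/250,3),round(-r*(np.sin(q)-np.sin(q0))/250,3))
tab(.1,np.arange(.25,3.2,.15).round(2).tolist()+[3.1416])
```

```text
[np.float64(456.09709895874477), np.float64(8.150168237637885), np.float64(107.97567642879346), np.float64(3.0267509416517893)] [ 0.37090749 -2.12117084 -0.87303764]
cradle -54.47242278387616 109.88732377041418 101.97567642879346
0.25 0.006 -0.032
0.4 0.016 -0.064
0.55 0.031 -0.093
0.7 0.051 -0.12
0.85 0.074 -0.143
1.0 0.1 -0.163
1.15 0.129 -0.179
1.3 0.16 -0.19
1.45 0.192 -0.196
1.6 0.225 -0.198
1.75 0.258 -0.195
1.9 0.29 -0.186
2.05 0.32 -0.173
2.2 0.348 -0.156
2.35 0.373 -0.135
2.5 0.395 -0.11
2.65 0.413 -0.082
2.8 0.426 -0.052
2.95 0.435 -0.02
3.1 0.439 0.013
3.1416 0.439 0.022
```

The peg is gripped, and its measured x matches the model. I'll start the turn and watch the wrist force.

Request:
send_rows --rows '[{"hand":1,"delta_pos":[0,0.006,-0.032],"yaw":0},{"hand":1,"delta_pos":[0,0.016,-0.064],"yaw":0},{"hand":1,"delta_pos":[0,0.031,-0.093],"yaw":0},{"hand":1,"delta_pos":[0,0.051,-0.12],"yaw":0},{"hand":1,"delta_pos":[0,0.074,-0.143],"yaw":0},{"hand":1,"delta_pos":[0,0.1,-0.163],"yaw":0},{"hand":1,"delta_pos":[0,0.129,-0.179],"yaw":0},{"hand":1,"delta_pos":[0,0.16,-0.19],"yaw":0},{"hand":1,"delta_pos":[0,0.192,-0.196],"yaw":0},{"hand":1,"delta_pos":[0,0.192,-0.196],"yaw":0}]'

```text
clock: 17.85
tcp_pos: [462.0, 56.7, 158.9]
eef_rot: [0.057, 0.998, -0.0, 0.001]
force: [-5.4, 1.0, 17.5]
gripper_width: 15.5
finger_force: 12.0
```

Run:
```python
r=55
import numpy as np
for q in [1.6,1.75,1.9,2.05,2.2,2.3,2.4,2.5,2.6,2.7]+[2.8,2.9,3.0,3.07,3.14]:print(q,round(-r*(np.cos(q)-np.cos(1.45))/250,3),round(-r*(np.sin(q)-np.sin(1.45))/250,3))
```

```text
1.6 0.033 -0.002
1.75 0.066 0.002
1.9 0.098 0.01
2.05 0.128 0.023
2.2 0.156 0.041
2.3 0.173 0.054
2.4 0.189 0.07
2.5 0.203 0.087
2.6 0.215 0.105
2.7 0.225 0.124
2.8 0.234 0.145
2.9 0.24 0.166
3.0 0.244 0.187
3.07 0.246 0.203
3.14 0.247 0.218
```

Request:
send_rows --rows '[{"hand":1,"delta_pos":[0,0.033,-0.011],"yaw":0},{"hand":1,"delta_pos":[0,0.066,-0.007],"yaw":0},{"hand":1,"delta_pos":[0,0.098,0],"yaw":0},{"hand":1,"delta_pos":[0,0.128,0.013],"yaw":0},{"hand":1,"delta_pos":[0,0.156,0.031],"yaw":0},{"hand":1,"delta_pos":[0,0.173,0.044],"yaw":0},{"hand":1,"delta_pos":[0,0.189,0.06],"yaw":0},{"hand":1,"delta_pos":[0,0.203,0.077],"yaw":0},{"hand":1,"delta_pos":[0,0.203,0.077],"yaw":0}]'

```text
clock: 18.6
tcp_pos: [467.9, 107.1, 137.0]
eef_rot: [0.057, 0.998, 0.0, 0.0]
force: [5.8, 0.1, -1.7]
gripper_width: 15.3
finger_force: 12.0
```

Run:
```python
from go import *
X,Y,A=571.6,49.4,1.4536
n=now();d=np.array(n[:2])-[X,Y];print("cradle",d@[np.cos(A),np.sin(A)],d@[-np.sin(A),np.cos(A)],n[2]-6)
```

```text
cradle 45.16065147597271 109.76048357430707 131.0428753980401
```

Request:
send_rows --rows '[{"hand":1,"delta_pos":[0,0.013,0.02],"yaw":0},{"hand":1,"delta_pos":[0,0.021,0.035],"yaw":0},{"hand":1,"delta_pos":[0,0.027,0.05],"yaw":0},{"hand":1,"delta_pos":[0,0.031,0.066],"yaw":0},{"hand":1,"delta_pos":[0,0.035,0.084],"yaw":0},{"hand":1,"delta_pos":[0,0.037,0.1],"yaw":0},{"hand":1,"delta_pos":[0,0.038,0.115],"yaw":0},{"hand":1,"delta_pos":[0,0.039,0.125],"yaw":0},{"hand":1,"delta_pos":[0,0.039,0.125],"yaw":0},{"hand":1,"delta_pos":[0,0.039,0.125],"yaw":0},{"hand":1,"delta_pos":[0,0.039,0.125],"yaw":0},{"hand":1,"delta_pos":[0,0.039,0.125],"yaw":0}]'

```text
clock: 19.6
tcp_pos: [469.0, 117.0, 106.1]
eef_rot: [0.058, 0.998, 0.001, 0.001]
force: [7.3, 6.5, -2.4]
gripper_width: 15.5
finger_force: 12.0
```

Run:
```python
from go import *
from station import vision,nets
import cv2
X,Y,A=571.6,49.4,1.4536
def cr(w):
    d=np.array(w[:2])-[X,Y];return np.round([d@[np.cos(A),np.sin(A)],d@[-np.sin(A),np.cos(A)],w[2]-6],1)
print(cr(now()))
ims=[]
for n,(r,c) in dict(scene=(170,240),side=(200,260)).items():
    p=vision.read_camera(n);ims.append(p["frame"][r:r+160,c:c+160,::-1])
    for b in range(1):
        for k in nets.find_in(p,"bead0_center"):print(n,round(k["confidence"],2),cr(k["at"]))
cv2.imwrite("pics/down.png",cv2.resize(np.hstack(ims),None,fx=2.5,fy=2.5,interpolation=cv2.INTER_CUBIC))
```

```text
[ 55.1 109.8 100.1]
side 0.4 [ 28.  -17.9  18.2]
```

View pics/down.png

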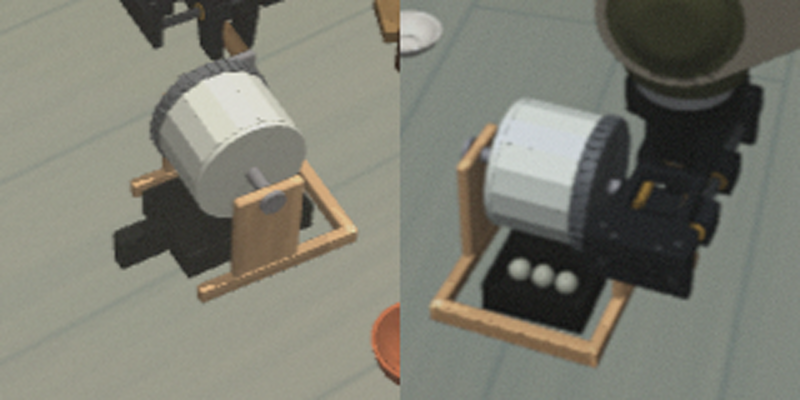

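The side view shows all three beads in the tray, at about (520,268), (542,275) and (566,282), and the port is down. Now I turn it back.

Run:
```python
import numpy as np
for a,b in((np.pi,np.pi/2),(np.pi/2,0)):
    for q in np.linspace(a,b,11)[1:]:print(round(q,2),round(-55*(np.cos(q)-np.cos(a))/250,3),round(-55*(np.sin(q)-np.sin(a))/250,3))
```

```text
2.98 -0.003 -0.034
2.83 -0.011 -0.068
2.67 -0.024 -0.1
2.51 -0.042 -0.129
2.36 -0.064 -0.156
2.2 -0.091 -0.178
2.04 -0.12 -0.196
1.88 -0.152 -0.209
1.73 -0.186 -0.217
1.57 -0.22 -0.22
1.41 -0.034 0.003
1.26 -0.068 0.011
1.1 -0.1 0.024
0.94 -0.129 0.042
0.79 -0.156 0.064
0.63 -0.178 0.091
0.47 -0.196 0.12
0.31 -0.209 0.152
0.16 -0.217 0.186
0.0 -0.22 0.22
```

Request:
send_rows --rows '[{"hand":1,"delta_pos":[0,-0.003,-0.034],"yaw":0},{"hand":1,"delta_pos":[0,-0.011,-0.068],"yaw":0},{"hand":1,"delta_pos":[0,-0.024,-0.1],"yaw":0},{"hand":1,"delta_pos":[0,-0.042,-0.129],"yaw":0},{"hand":1,"delta_pos":[0,-0.064,-0.156],"yaw":0},{"hand":1,"delta_pos":[0,-0.091,-0.178],"yaw":0},{"hand":1,"delta_pos":[0,-0.12,-0.196],"yaw":0},{"hand":1,"delta_pos":[0,-0.152,-0.209],"yaw":0},{"hand":1,"delta_pos":[0,-0.186,-0.217],"yaw":0},{"hand":1,"delta_pos":[0,-0.22,-0.22],"yaw":0},{"hand":1,"delta_pos":[0,-0.22,-0.22],"yaw":0}]'

```text
clock: 20.72
tcp_pos: [462.2, 60.5, 160.4]
eef_rot: [0.058, 0.998, 0.0, -0.001]
force: [6.8, -1.9, -7.3]
gripper_width: 15.5
finger_force: 12.0
```

Request:
send_rows --rows '[{"hand":1,"delta_pos":[0,-0.034,0.003],"yaw":0},{"hand":1,"delta_pos":[0,-0.068,0.011],"yaw":0},{"hand":1,"delta_pos":[0,-0.1,0.024],"yaw":0},{"hand":1,"delta_pos":[0,-0.129,0.042],"yaw":0},{"hand":1,"delta_pos":[0,-0.156,0.064],"yaw":0},{"hand":1,"delta_pos":[0,-0.178,0.091],"yaw":0},{"hand":1,"delta_pos":[0,-0.196,0.12],"yaw":0},{"hand":1,"delta_pos":[0,-0.209,0.152],"yaw":0},{"hand":1,"delta_pos":[0,-0.217,0.186],"yaw":0},{"hand":1,"delta_pos":[0,-0.22,0.22],"yaw":0},{"hand":1,"delta_pos":[0,-0.22,0.22],"yaw":0},{"hand":1,"delta_pos":[0,-0.22,0.22],"yaw":0}]'

```text
clock: 21.72
tcp_pos: [455.8, 7.8, 105.6]
eef_rot: [0.058, 0.998, 0.001, -0.0]
force: [5.5, 5.6, -2.3]
gripper_width: 15.5
finger_force: 12.0
```

Run:
```python
from go import *
X,Y,A=571.6,49.4,1.4536
w=now();d=np.array(w[:2])-[X,Y];print(d@[np.cos(A),np.sin(A)],d@[-np.sin(A),np.cos(A)],w[2]-6)
```

```text
-54.816369763847966 110.10684007254402 99.59386153238026
```

Request:
send_rows --rows '[{"hand":-0.2,"delta_pos":[0,0,0],"yaw":0},{"hand":-0.2,"delta_pos":[0,0,0],"yaw":0},{"hand":-0.2,"delta_pos":[0,0,0],"yaw":0},{"hand":-0.2,"delta_pos":[0,0,0],"yaw":0},{"hand":-0.2,"delta_pos":[0,0,0],"yaw":0},{"hand":-0.2,"delta_pos":[0,0,0],"yaw":0},{"hand":-0.2,"delta_pos":[0,0,-0.1],"yaw":0},{"hand":-0.2,"delta_pos":[0,0,-0.24],"yaw":0},{"hand":-0.2,"delta_pos":[0,0,-0.38],"yaw":0},{"hand":-0.2,"delta_pos":[0.2,0,-0.5],"yaw":0},{"hand":-0.2,"delta_pos":[0.2,0,-0.5],"yaw":0},{"hand":-0.2,"delta_pos":[0.2,0,-0.5],"yaw":0}]'

```text
clock: 22.72
tcp_pos: [404.6, 12.9, 233.5]
eef_rot: [0.057, 0.998, -0.0, 0.002]
force: [0.9, -0.3, 1.2]
gripper_width: 52.7
finger_force: 0.0
```

Run:
```python
from station import vision
import cv2,numpy as np
from fit2 import *
ims=[]
for n,(r,c) in dict(scene=(170,240),side=(200,260)).items():
    p=vision.read_camera(n);ims.append(p["frame"][r:r+160,c:c+160,::-1])
    for q in(-.15,0,.15):print(n,q,((proj(n,tow([peg(q,128),peg(q,82)],571.6,49.4,1.4536))-[c,r])*2.5+[0 if n=="scene" else 400,0]).round(1).tolist())
cv2.imwrite("pics/end.png",cv2.resize(np.hstack(ims),None,fx=2.5,fy=2.5,interpolation=cv2.INTER_CUBIC))
```

```text
scene -0.15 [[101.9, 68.5], [125.3, 103.5]]
scene 0 [[100.9, 61.8], [124.4, 96.8]]
scene 0.15 [[101.2, 54.5], [124.8, 89.6]]
side -0.15 [[735.0, 177.9], [677.1, 163.8]]
side 0 [[736.1, 169.1], [677.9, 155.1]]
side 0.15 [[736.8, 161.2], [678.3, 147.3]]
```

View pics/end.png

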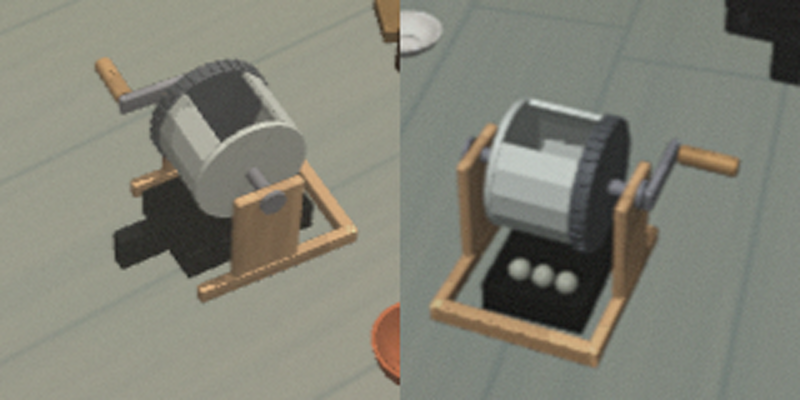

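The final view shows the peg tip at (102,64) in the scene camera and (738,166) in the side camera, which gives q≈0. The three beads are in the tray. One last numeric check that the tray is centred.

Run:
```python
from fit import *
for dx in(-8,0,8):
    print(dx,((proj("side",tow([(60+dx,41,0),(60+dx,-41,0)],571.6,49.4,1.4536))-[260,200])*2.5+[400,0]).round(0).tolist(),((proj("scene",tow([(-105+dx,-8,0),(-105+dx,8,36)],571.6,49.4,1.4536))-[240,170])*2.5).round(0).tolist())
```

```text
-8 [[578.0, 327.0], [480.0, 299.0]] [[111.0, 274.0], [101.0, 233.0]]
0 [[574.0, 334.0], [475.0, 306.0]] [[119.0, 270.0], [110.0, 229.0]]
8 [[570.0, 342.0], [471.0, 313.0]] [[128.0, 267.0], [119.0, 226.0]]
```

```bash
python3 -c "
from station import job
print(job.close_job())"
```

```text
the job is handed in; nothing more can be done
None
```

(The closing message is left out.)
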